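Put the microscope objectives away in their storage pots

ROBOT

A 6-joint arm with a two-finger parallel gripper is mounted at the origin on the work surface. World frame = base frame: x ahead of the robot, y to its left, z up, the work surface at z = 0. Lengths are in m, angles in rad, forces in N, time in s.
With the tool pointing down it reaches from about 0.25 to 0.725 m from the base axis. Payload 4 kg.
Tool frame: the origin (TCP) lies midway between the tips of the shut fingers; the grasp point (between the pads) lies 19 mm behind it; z points along the fingers, y is the direction in which the jaws open and shut (so a half turn about z gives the same grasp; the last joint's range is limited). The gripper opens to 85 mm and grips with 20 to 120 N. Pads are 22 mm wide; open, the fingers measure 114 mm over their backs; the gripper's body (76 mm by 85 mm) begins 54 mm behind the grasp point. The pads swing forward as they close: fully open they stand 13 mm farther back than shut.
Start: joints at [1.194, 0.241, 0.005, 1.335, 0, 1.571], TCP at [0.184, 0.465, 0.231] pointing down, gripper open.
Joint ranges: [-2.72, 2.72], [-1.05, 1.87], [-1.09, 1.28], [-1.99, 2.15], [-1.42, 1.44], [-3.14, 3.14]. Speed limits (rad/s): [2.79, 2.79, 3.14, 3.14, 3.14, 3.14].

INTERFACE

Orientations are given as a unit quaternion [x, y, z, w].
In Python, from workcell import get_obs, camera, camera_model, job_done, masks_of gives the robot as it stands.
- The arm moves only by the tool jog_arm, never from a script. Its argument "deltas" is a list that holds one entry, the list of rows, each a list of 7 numbers: the shift along the tool's x, y, z in mm, then the turn, a rotation vector about the tool's x, y, z in degrees, then the finger opening in mm, from 0 to 85.4. A call has 1 to 5 rows; each row shifts and turns the pose as measured when the row begins, along the tool's axes as they then stand; what a row does not reach is not made up. A row lasts 1/10 s, in which the tool goes at most 50 mm and 8.59 degrees, less where a joint would pass 70% of its speed; a pose out of reach is approached as far as the arm can. A call with a gripper value outside its range is refused whole. The fingers move at their own pace and stop on an object; the grip force is fixed at half the most. Time passes only in rows, so rows that do not move let the fingers close. It gives the time, the measured TCP pose, the force and the opening at its end, in the units of the state.
- get_obs(): the state, without advancing time (a new reading comes with each control period).
- camera(name): name is "scene" or "top"; returns the picture (480x640x3 uint8, red, green, blue); there is no depth.
- camera_model(name): a dict with "fovy" (degrees; the focal length in pixels is half the picture's height over the tangent of half this angle, whatever the lens; pixels are square), "cx", "cy" (the principal point, pixels), "k1" (the pictures are not rectified: a ray, as slopes to the right and down, at radius r is drawn at 1 + k1 r^2 times it, then the intrinsics apply), "pose" (4x4, takes a point from camera to world coordinates). Camera axes: x right, y down, z forward; pixel columns grow to the right and rows downward; lengths in m; the calibration is good to about 2 mm. A picture is of the moment at which its call begins. camera_model takes no time and is no camera call.
- job_done(): hands the job in, once; it reports no verdict.
Trained networks look in the newest picture that a camera, given by its name, has taken for a name from the list of things; names that differ only in an ending like _2 or _b are one class to them, and where a whole thing is asked for, a point or a joint stands for the part that bears it (a point fixed in the world has none). Each returns a list of dicts, best first, with "conf" (0 to 1); they miss things now and then, are a little off and sometimes report something else, mostly with a low value. They report only what shows in the picture. A call takes as long as a camera call. They do not tell look-alikes from the thing itself.
- masks_of(target, camera): "pixels" (480x640 bool, what is visible of it) and "at" ([column, row] in pixels, amid what is visible of it).
The state is a dict: "clock": time; "joint_pos": joint angles; "joint_vel": joint speeds; "tau": joint torques, N m; "eef_pos": TCP position; "tool_rot": TCP orientation; "ft_force": force on the tool from outside, world axes, zero at the start; "ft_torque": the same for the moment, N m; "grip_width": finger opening in m.
Only numpy, scipy, OpenCV 4.12 (cv2) and the standard library are available. Lean on these libraries where they do the work, as an engineer would, in place of code of your own. Each camera call takes 0.05 s, during which the arm holds its last target. There are 200 camera calls.

TASK

Put the four microscope objectives away: stand each one, thread down and lens up as it stands now, on the floor of the open storage pot whose collar has the same colour as the objective's band, setting it down gently, never dropping it or knocking it over. The pots stay upright on the bench; leave the amber oil bottle and the whitish round sample dish standing where they are.

Things in the scene. Friction and masses are not known exactly. Their poses are not given: they have to be found in the camera images.
- objective_red: Microscope objective with a red band, upright, thread down, lens up: steel barrel 32 mm in diameter from 6 to 46 mm above its underside (grip here, any direction), black ring low down, red conical shoulder at 46-51 mm (a red ring seen from above), with a wide, blunt 24 mm front; 53 mm tall. Stands on a thread 25 mm wide, 6 mm high. 0.1-0.3 kg, loose. Origin: centre of underside, z up; yaw means nothing.
- objective_yellow: Microscope objective with a yellow band, upright, thread down, lens up: steel barrel 31 mm in diameter from 6 to 46 mm above its underside (grip here, any direction), black ring low down, yellow conical shoulder at 46-51 mm (a yellow ring seen from above), with a short 20 mm nose; 57 mm tall. Stands on a thread 25 mm wide, 6 mm high. 0.1-0.3 kg, loose. Origin: centre of underside, z up; yaw means nothing.
- objective_green: Microscope objective with a green band, upright, thread down, lens up: steel barrel 32 mm in diameter from 6 to 46 mm above its underside (grip here, any direction), black ring low down, green conical shoulder at 46-51 mm (a green ring seen from above), with a slightly tapered 16-19 mm nose; 61 mm tall. Stands on a thread 25 mm wide, 6 mm high. 0.1-0.3 kg, loose. Origin: centre of underside, z up; yaw means nothing.
- objective_blue: Microscope objective with a blue band, upright, thread down, lens up: steel barrel 33 mm in diameter from 6 to 46 mm above its underside (grip here, any direction), black ring low down, blue conical shoulder at 46-51 mm (a blue ring seen from above), the longest, with a nose tapering to 10 mm; 65 mm tall. Stands on a thread 25 mm wide, 6 mm high. 0.1-0.3 kg, loose. Origin: centre of underside, z up; yaw means nothing.
- pot_red: Open base of a round storage pot: white plastic with a red collar (a red ring seen from above) and black floor inside. Outer diameter 62 mm, inner 54 mm, wall 4 mm thick, 20 mm high, inner floor 4 mm above its underside. About 0.1 kg, loose, standing on the bench. An objective can be held above the wall while set down. Origin: centre of underside, z up; yaw means nothing.
- pot_yellow: Open base of a round storage pot: white plastic with a yellow collar (a yellow ring seen from above) and black floor inside. Outer diameter 62 mm, inner 54 mm, wall 4 mm thick, 20 mm high, inner floor 4 mm above its underside. About 0.1 kg, loose, standing on the bench. An objective can be held above the wall while set down. Origin: centre of underside, z up; yaw means nothing.
- pot_green: Open base of a round storage pot: white plastic with a green collar (a green ring seen from above) and black floor inside. Outer diameter 62 mm, inner 54 mm, wall 4 mm thick, 20 mm high, inner floor 4 mm above its underside. About 0.1 kg, loose, standing on the bench. An objective can be held above the wall while set down. Origin: centre of underside, z up; yaw means nothing.
- pot_blue: Open base of a round storage pot: white plastic with a blue collar (a blue ring seen from above) and black floor inside. Outer diameter 62 mm, inner 54 mm, wall 4 mm thick, 20 mm high, inner floor 4 mm above its underside. About 0.1 kg, loose, standing on the bench. An objective can be held above the wall while set down. Origin: centre of underside, z up; yaw means nothing.
- oil_bottle: Small amber dropper bottle with a black cap and rubber bulb, a bystander to leave alone: 31 mm in diameter, 76 mm tall, loose, light, standing on the bench. Origin: centre of its underside, z up.
- sample_dish: Flat round lidded sample dish of frosted clear plastic, looking whitish, with a white paper dot on its lid, a bystander to leave alone: 57 mm in diameter, 13 mm high, loose, light, lying flat on the bench. Origin: centre of its underside, z up.
Things that resemble listed ones, but are neither listed nor needed, are in the scene too. Leave any pink or purple look-alike of the pot_green alone.

How it is judged:
At the end, for the whole second after the job is handed in: Each objective stands released and still in the pot of its colour: on the floor (underside 1 to 9 mm above the pot's), axes within 13 mm, tilt under 0.12 rad; pots upright on the bench (tilt under 0.08 rad, lifted under 6 mm), still, not held; bottle and dish upright, moved under 3 cm (horizontal distance between objective_red and pot_red below 0.013 m and z of objective_red in the frame of pot_red between 0.001 and 0.009 m and angle between each of objective_red, objective_yellow, objective_green, objective_blue's own z axis and vertical below 0.12 rad and angle between each of pot_red, pot_yellow, pot_green, pot_blue's own z axis and vertical below 0.08 rad and height (world z) of each of pot_red, pot_yellow, pot_green, pot_blue below 0.006 m and linear speed of each of objective_red, pot_red, objective_yellow, pot_yellow, objective_green, pot_green, objective_blue, pot_blue below 0.02 m/s and horizontal distance between objective_yellow and pot_yellow below 0.013 m and z of objective_yellow in the frame of pot_yellow between 0.001 and 0.009 m and horizontal distance between objective_green and pot_green below 0.013 m and z of objective_green in the frame of pot_green between 0.001 and 0.009 m and horizontal distance between objective_blue and pot_blue below 0.013 m and z of objective_blue in the frame of pot_blue between 0.001 and 0.009 m and distance of each of oil_bottle, sample_dish from where it was at the start of the episode below 0.03 m and angle between each of oil_bottle, sample_dish's own z axis and vertical below 0.15 rad); the robot touches nothing.
It fails at once if an objective is dropped from more than about 2 cm or flung (moves faster than 0.6 m/s with no finger touching it) ((linear speed of objective_red above 0.6 m/s and contact force between the fingers and objective_red below 0.05 N) or (linear speed of objective_yellow above 0.6 m/s and contact force between the fingers and objective_yellow below 0.05 N) or (linear speed of objective_green above 0.6 m/s and contact force between the fingers and objective_green below 0.05 N) or (linear speed of objective_blue above 0.6 m/s and contact force between the fingers and objective_blue below 0.05 N)).
It fails at once if an objective is knocked over (tilted more than 45 degrees) (angle between any of objective_red, objective_yellow, objective_green, objective_blue's own z axis and vertical above 0.785 rad).
It fails at once if the oil bottle is pushed more than 3 cm away or knocked over (distance of oil_bottle from where it was at the start of the episode above 0.03 m or angle between oil_bottle's own z axis and vertical above 0.5 rad).
It fails at once if the sample dish is pushed more than 3 cm away or knocked over (distance of sample_dish from where it was at the start of the episode above 0.03 m or angle between sample_dish's own z axis and vertical above 0.5 rad).
It also fails if it takes over 104 s, if anything falls off the work surface, if the arm or the gripper's body presses on something with over 40 N, if the wrist force passes 120 N, or if a joint passes its speed limit or range.

## Working session

There is one attempt and no reset: what is moved stays moved. The work goes in short steps, Python scripts to look and compute and a tool call to move; the robot and the scene stay as the last step left them, time stands still between calls to the robot, and variables do not carry over. Pictures are saved under pics/ and viewed, about 12 in all and at most 16, crops included, and the job is handed in when it is done.

Besides the shell and the picture viewer there is one more tool, called after "Request:" by a JSON object that holds its "name" and its "arguments", one argument or row to a line. jog_arm: Moves the arm, as the interface text tells. Its arguments: {"type":"object","properties":{"deltas":{"type":"array"}},"required":["deltas"]}

```bash
mkdir -p pics; cat > h.py <<'E'
import numpy as np, cv2
from workcell import get_obs, camera, camera_model, job_done, masks_of
def ray(name,uv):
    m=camera_model(name); f=240/np.tan(np.radians(m["fovy"])/2)
    d=(np.array(uv,float)-[m["cx"],m["cy"]])/f
    s=d.copy()
    for _ in range(20): s=d/(1+m["k1"]*(s@s))
    T=np.array(m["pose"]); return T[:3,3],T[:3,:3]@np.r_[s,1]
def at_z(name,uv,z):
    o,d=ray(name,uv); return (o+d*(z-o[2])/d[2])[:2]
def snap(name,fn):
    im=camera(name); cv2.imwrite(f"pics/{fn}.png",im[:,:,::-1]); return im
E
python3 - <<'E'
from h import *
for n in("top","scene"):
    snap(n,n+"0"); m=camera_model(n); print(n,m["fovy"],m["k1"],np.round(m["pose"],3).tolist())
H=dict(red=53,yellow=57,green=61,blue=65)
for n in ["objective_"+c for c in H]+["pot_"+c for c in H]+["oil_bottle","sample_dish"]:
    z=.049 if n[0]=="o" and n[1]=="b" else .02 if n[0]=="p" else .06 if n[1]=="i" else .013
    for r in masks_of(n,"top")[:3]:
        ys,xs=np.where(r["pixels"]); print(n,round(r["conf"],2),np.round(r["at"]),len(xs),[xs.min(),xs.max(),ys.min(),ys.max()],np.round(at_z("top",r["at"],z),3))
o=get_obs(); print(o["clock"],o["eef_pos"],o["tool_rot"],o["grip_width"])
E
```

```text
top 57.966638792540586 -0.05771745865215917 [[0.007, -0.998, 0.067, 0.499], [-0.999, -0.005, 0.036, -0.012], [-0.036, -0.067, -0.997, 0.85], [0.0, 0.0, 0.0, 1.0]]
scene 51.51873074373109 -0.06872349610787189 [[0.66, 0.639, -0.395, 0.941], [0.751, -0.563, 0.344, -0.319], [-0.003, -0.524, -0.852, 0.863], [0.0, 0.0, 0.0, 1.0]]
objective_red 0.78 [415. 291.] 319 [np.int64(406), np.int64(426), np.int64(284), np.int64(302)] [ 0.447 -0.155]
objective_yellow 0.79 [527. 306.] 364 [np.int64(512), np.int64(536), np.int64(296), np.int64(314)] [ 0.422 -0.361]
objective_green 0.59 [339. 199.] 301 [np.int64(330), np.int64(347), np.int64(189), np.int64(209)] [ 0.616 -0.016]
objective_blue 0.93 [155. 284.] 387 [np.int64(145), np.int64(168), np.int64(276), np.int64(294)] [0.455 0.33 ]
pot_red 0.67 [330. 268.] 797 [np.int64(315), np.int64(346), np.int64(252), np.int64(283)] [0.488 0.001]
pot_yellow 0.88 [158. 237.] 868 [np.int64(140), np.int64(173), np.int64(219), np.int64(250)] [0.546 0.339]
pot_green 0.71 [147. 175.] 831 [np.int64(132), np.int64(165), np.int64(159), np.int64(190)] [0.669 0.365]
pot_green 0.66 [192. 183.] 783 [np.int64(180), np.int64(211), np.int64(167), np.int64(197)] [0.652 0.273]
pot_green 0.63 [251. 192.] 804 [np.int64(235), np.int64(267), np.int64(178), np.int64(209)] [0.634 0.155]
pot_blue 0.76 [252. 287.] 900 [np.int64(236), np.int64(269), np.int64(269), np.int64(302)] [0.452 0.149]
oil_bottle 0.53 [428. 190.] 307 [np.int64(418), np.int64(439), np.int64(180), np.int64(198)] [ 0.632 -0.18 ]
sample_dish 0.8 [506. 224.] 678 [np.int64(492), np.int64(521), np.int64(209), np.int64(237)] [ 0.575 -0.339]
0.6 [0.18398335 0.46492512 0.23131757] [1.87302619e-01 9.82302259e-01 2.13851163e-05 9.81362173e-07] 0.08551133138841148
```

View pics/top0.png

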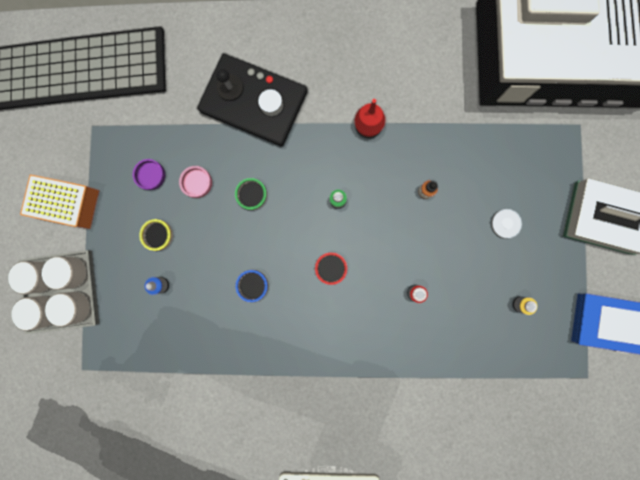

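View pics/scene0.png

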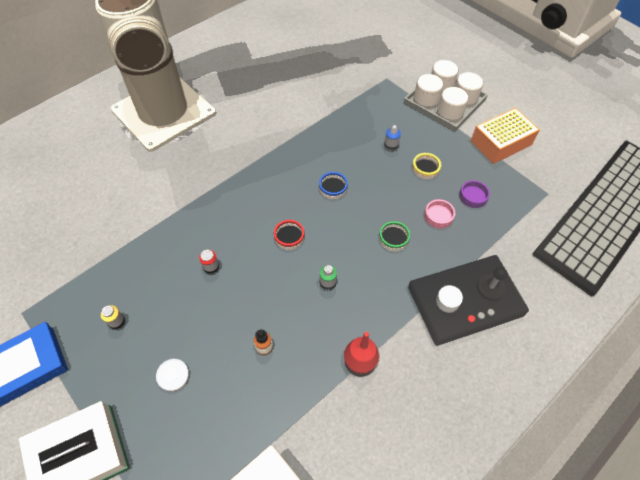

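```bash
cat >> h.py <<'E'
def proj(name,P):
    m=camera_model(name); f=240/np.tan(np.radians(m["fovy"])/2); T=np.array(m["pose"])
    q=(np.asarray(P)-T[:3,3])@T[:3,:3]; s=q[:,:2]/q[:,2:]
    return s*(1+m["k1"]*(s**2).sum(1,keepdims=True))*f+[m["cx"],m["cy"]]
HT=dict(red=(53,32,24),yellow=(57,31,20),green=(61,32,17),blue=(65,33,10))
def profile(n):
    if n=="oil_bottle": return [(0,15.5),(45,15.5),(76,5)]
    if n=="sample_dish": return [(0,28.5),(13,28.5)]
    k,c=n.split("_")
    if k=="pot": return [(0,31),(20,31)]
    h,d,t=HT[c]; return [(0,12.5),(6,d/2),(46,d/2),(51,t/2+1),(h,t/2)]
def sil(name,n,xy,z0=0):
    a=np.linspace(0,2*np.pi,40)
    P=np.vstack([np.c_[xy[0]+r/1e3*np.cos(a),xy[1]+r/1e3*np.sin(a),0*a+z0+z/1e3] for z,r in profile(n)])
    h=cv2.convexHull((proj(name,P)*16).astype(np.float32))/16
    M=cv2.moments(h.astype(np.float32)); return np.array([M["m10"],M["m01"]])/M["m00"],M["m00"]
def locate(n,guess,z0=0):
    from scipy.optimize import least_squares
    out={}
    for cam in("top","scene"):
        p,A=sil(cam,n,guess,z0); best=None
        for r in masks_of(n,cam):
            ys,xs=np.where(r["pixels"]); c=np.array([xs.mean(),ys.mean()])
            if np.hypot(*(c-p))<14 and (best is None or r["conf"]>best[1]): best=(c,r["conf"],len(xs)/A)
        if best:
            s=least_squares(lambda x:sil(cam,n,x,z0)[0]-best[0],guess,diff_step=1e-3)
            out[cam]=(np.round(s.x*1e3,1).tolist(),round(float(np.hypot(*s.fun)),1),round(best[1],2),round(best[2],2))
    print(n,out)
E
python3 - <<'E'
from h import *
camera("top");camera("scene")
for n,g in dict(objective_red=(.447,-.155),objective_yellow=(.422,-.361),objective_green=(.616,-.016),objective_blue=(.455,.33),pot_red=(.488,0.001),pot_yellow=(.546,.339),pot_green=(.634,.155),pot_blue=(.452,.149),oil_bottle=(.632,-.18),sample_dish=(.575,-.339)).items(): locate(n,g)
E
```

```text
objective_red {'top': ([442.1, -162.5], 0.0, 0.87, 0.99), 'scene': ([444.2, -164.6], 0.0, 0.7, 1.04)}
objective_yellow {'top': ([421.8, -366.6], 0.0, 0.75, 0.99), 'scene': ([423.7, -366.3], 0.0, 0.75, 1.04)}
objective_green {'top': ([621.1, -14.2], 0.0, 0.5, 0.99), 'scene': ([622.9, -14.7], 0.0, 0.89, 0.96)}
objective_blue {'top': ([451.8, 335.7], 0.0, 0.83, 0.95), 'scene': ([455.1, 334.7], 0.0, 0.75, 0.97)}
pot_red {'top': ([488.3, -1.6], 0.0, 0.76, 0.98), 'scene': ([490.3, -1.9], 0.0, 0.92, 1.02)}
pot_yellow {'top': ([551.2, 346.8], 0.0, 0.84, 0.96), 'scene': ([552.7, 346.0], 0.0, 0.8, 0.95)}
pot_green {'top': ([632.4, 157.8], 0.0, 0.95, 0.93), 'scene': ([634.9, 157.6], 0.0, 0.73, 0.99)}
pot_blue {'scene': ([455.7, 152.1], 0.0, 0.58, 0.9)}
oil_bottle {'top': ([640.4, -185.3], 0.0, 0.79, 1.01), 'scene': ([642.5, -187.5], 0.0, 0.8, 0.93)}
sample_dish {'top': ([577.5, -341.9], 0.0, 0.82, 0.96), 'scene': ([577.9, -341.8], 0.0, 0.61, 0.95)}
```

Request:
{"name": "jog_arm", "arguments": {
  "deltas": [
    [[0,0,0,0,0,-7.2,85],[0,0,0,0,0,-7.2,85],[0,0,0,0,0,-7.2,85],[0,0,0,0,0,0,85]]
  ]
}}

```text
clock: 2.1
eef_pos: [0.184, 0.4649, 0.2313]
tool_rot: [-0.007, 1.0, 0.0, -0.0]
ft_force: [-0.6, 0.5, -0.2]
grip_width: 0.0854
```

Request:
{"name": "jog_arm", "arguments": {
  "deltas": [
    [[-44,-21,0,0,0,0,85],[-44,-21,0,0,0,0,85],[-44,-21,0,0,0,0,85],[-44,-21,0,0,0,0,85],[-44,-21,0,0,0,0,85]]
  ]
}}

```text
clock: 2.6
eef_pos: [0.4064, 0.3645, 0.2315]
tool_rot: [-0.008, 1.0, 0.002, -0.0]
ft_force: [-0.1, 1.0, -0.4]
grip_width: 0.085
```

```bash
python3 -c "
from h import *
o=get_obs();print(o['joint_pos'],o['eef_pos'])"
```

```text
[0.72961799 0.33053891 0.12796117 1.36624466 0.00274851 0.71417212] [0.4063791  0.36451535 0.23148709]
```

Request:
{"name": "jog_arm", "arguments": {
  "deltas": [
    [[-25,-15,35,0,0,0,85],[-22,-14,35,0,0,0,85],[0,0,30,0,0,0,85],[0,0,0,0,0,0,85]]
  ]
}}

```text
clock: 3.0
eef_pos: [0.464, 0.3321, 0.1297]
tool_rot: [0.004, 1.0, 0.003, 0.003]
ft_force: [-1.5, -0.6, 0.0]
grip_width: 0.0849
```

Request:
{"name": "jog_arm", "arguments": {
  "deltas": [
    [[10.5,3,0,0,0,0,85],[0,0,0,0,0,0,85],[0,0,40,0,0,0,85],[0,0,40,0,0,0,85],[0,0,0,0,0,0,85]]
  ]
}}

```text
clock: 3.5
eef_pos: [0.4562, 0.3426, 0.0579]
tool_rot: [0.003, 1.0, 0.008, 0.009]
ft_force: [-0.9, -0.5, -0.3]
grip_width: 0.0849
```

Request:
{"name": "jog_arm", "arguments": {
  "deltas": [
    [[2.7,-7.6,0,0.9,1.0,-0.3,85],[0,0,0,0,0,0,85],[0,0,20,0,0,0,85],[0,0,15,0,0,0,85],[0,0,0,0,0,0,85]]
  ]
}}

```text
clock: 4.0
eef_pos: [0.4592, 0.3411, 0.0354]
tool_rot: [-0.001, 1.0, 0.006, 0.008]
ft_force: [0.3, -0.2, 1.0]
grip_width: 0.0845
```

Request:
{"name": "jog_arm", "arguments": {
  "deltas": [
    [[6,-6,0,0.8,1.0,0,85]]
  ]
}}

```text
clock: 4.1
eef_pos: [0.4543, 0.336, 0.0375]
tool_rot: [-0.001, 1.0, -0.0, 0.0]
ft_force: [1.0, -0.7, 0.4]
grip_width: 0.0849
```

Request:
{"name": "jog_arm", "arguments": {
  "deltas": [
    [[0,0,0,0,0,0,85],[0,0,0,0,0,0,85]]
  ]
}}

```text
clock: 4.3
eef_pos: [0.4553, 0.3365, 0.0404]
tool_rot: [-0.001, 1.0, 0.0, 0.001]
ft_force: [0.2, 0.3, -0.7]
grip_width: 0.0852
```

Request:
{"name": "jog_arm", "arguments": {
  "deltas": [
    [[1,-1,10,0,0,0,85],[1,-1,11,0,0,0,85],[0,0,0,0,0,0,85]]
  ]
}}

```text
clock: 4.6
eef_pos: [0.4541, 0.3349, 0.0193]
tool_rot: [-0.0, 1.0, 0.001, 0.003]
ft_force: [-0.2, -0.1, 0.2]
grip_width: 0.0848
```

Request:
{"name": "jog_arm", "arguments": {
  "deltas": [
    [[0,0,0,0,0.3,0,20],[0,0,0,0,0,0,20],[0,0,0,0,0,0,20],[0,0,0,0,0,0,20],[0,0,0,0,0,0,20]]
  ]
}}

```text
clock: 5.1
eef_pos: [0.4536, 0.3346, 0.0185]
tool_rot: [-0.0, 1.0, 0.001, -0.001]
ft_force: [0.9, 0.1, -1.8]
grip_width: 0.0313
```

Request:
{"name": "jog_arm", "arguments": {
  "deltas": [
    [[0,0,-30,0,0,0,20],[0,0,-35,0,0,0,20],[0,-20,0,0,0,0,20],[0,-35,0,0,0,0,20]]
  ]
}}

```text
clock: 5.5
eef_pos: [0.4531, 0.2813, 0.0841]
tool_rot: [-0.003, 1.0, 0.001, -0.002]
ft_force: [-1.0, -1.0, -2.4]
grip_width: 0.0315
```

Request:
{"name": "jog_arm", "arguments": {
  "deltas": [
    [[0,-40,0,0,0,0,20],[0,-40,0,0,0,0,20],[0,-25,0,0,0,0,20],[0,-8,0,0,0,0,20],[0,0,0,0,0,0,20]]
  ]
}}

```text
clock: 6.0
eef_pos: [0.4528, 0.1618, 0.0842]
tool_rot: [-0.002, 1.0, 0.0, -0.002]
ft_force: [0.2, 0.5, -1.1]
grip_width: 0.0314
```

Request:
{"name": "jog_arm", "arguments": {
  "deltas": [
    [[-1,-8,10,0,0,0,20],[0,-2,20,0,0,0,20],[0,0,14,0,0,0,20],[0,0,4,0,0,0,20],[0,0,0,0,0,0,20]]
  ]
}}

```text
clock: 6.5
eef_pos: [0.4549, 0.1551, 0.0329]
tool_rot: [-0.005, 1.0, 0.001, -0.001]
ft_force: [0.2, -0.6, -1.9]
grip_width: 0.0317
```

Request:
{"name": "jog_arm", "arguments": {
  "deltas": [
    [[0,-3,4,0,0,0,20],[0,0,4,0,0,0,20],[0,0,3,0,0,0,20],[0,0,0,0,0,0,20]]
  ]
}}

```text
clock: 6.9
eef_pos: [0.4565, 0.1535, 0.0226]
tool_rot: [-0.006, 1.0, 0.002, 0.001]
ft_force: [-0.1, 0.2, -2.1]
grip_width: 0.0313
```

Request:
{"name": "jog_arm", "arguments": {
  "deltas": [
    [[1,0,1.5,0,0,0,20],[0,0,0,0,0,0,20]]
  ]
}}

```text
clock: 7.1
eef_pos: [0.4572, 0.1537, 0.0229]
tool_rot: [-0.006, 1.0, 0.002, 0.003]
ft_force: [0.2, 0.6, -2.4]
grip_width: 0.0314
```

Request:
{"name": "jog_arm", "arguments": {
  "deltas": [
    [[2,0,3,0,0.3,0,20],[0,0,0,0,0,0,36],[0,0,0,0,0,0,42],[0,0,0,0,0,0,55],[0,0,0,0,0,0,60]]
  ]
}}

```text
clock: 7.6
eef_pos: [0.4588, 0.1544, 0.0232]
tool_rot: [-0.006, 1.0, 0.003, 0.004]
ft_force: [-0.6, 0.5, 0.4]
grip_width: 0.06
```

Lift off and check the placement, before heading to the green objective.

Request:
{"name": "jog_arm", "arguments": {
  "deltas": [
    [[0,0,-25,0,0,0,62],[0,0,-45,0.3,0.4,0.6,85],[0,0,-35,0,0,0,85],[-20,-20,0,0,0,0,85],[-40,-28,0,0,0,0,85]]
  ]
}}

```text
clock: 8.1
eef_pos: [0.5132, 0.1074, 0.1293]
tool_rot: [-0.005, 1.0, -0.001, -0.004]
ft_force: [0.7, 0.5, -0.7]
grip_width: 0.0854
```

```bash
python3 - <<'E'
from h import *
snap("top","t1");im=snap("scene","s1"); cv2.imwrite("pics/s1c.png",cv2.resize(im[60:300,180:500,::-1],None,fx=2,fy=2))
locate("objective_blue",(.454,.152),.004); locate("pot_blue",(.454,.152))
E
```

```text
objective_blue {'scene': ([461.1, 151.7], 0.0, 0.51, 0.96)}
pot_blue {'top': ([444.5, 134.8], 0.0, 0.55, 0.28), 'scene': ([448.1, 164.0], 0.0, 0.73, 0.48)}
```

View pics/s1c.png

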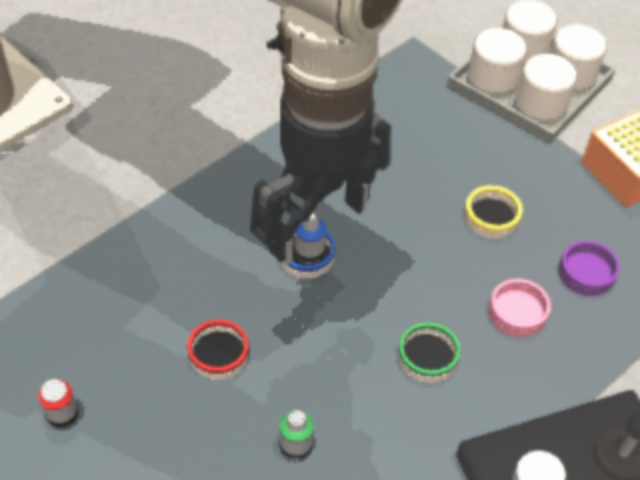

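Request:
{"name": "jog_arm", "arguments": {
  "deltas": [
    [[-33,-37,0,0,-0.4,-0.5,85],[-33,-37,0,0,0,0,85],[-22,-25,0,0,0,0,85],[-8,-8,0,0,0,0,85],[0,0,0,0,0,0,85]]
  ]
}}

```text
clock: 8.9
eef_pos: [0.6073, 0.004, 0.1244]
tool_rot: [-0.013, 1.0, -0.0, -0.006]
ft_force: [-0.1, 0.5, -0.6]
grip_width: 0.0851
```

Request:
{"name": "jog_arm", "arguments": {
  "deltas": [
    [[-12,-15,0,0,-0.7,1.5,85],[-3,-3,10,0,0,0,85],[0,0,25,0,0,0,85],[0,0,15,0,0,0,85],[0,0,0,0,0,0,85]]
  ]
}}

```text
clock: 9.4
eef_pos: [0.6199, -0.0097, 0.0715]
tool_rot: [-0.002, 1.0, 0.0, -0.001]
ft_force: [0.3, -0.3, 0.5]
grip_width: 0.0853
```

Request:
{"name": "jog_arm", "arguments": {
  "deltas": [
    [[-2,-5,6,0,0,0,85],[0,0,20,0,0,0,85],[0,0,18,0,0,0,85],[0,0,6,0,0,0,85],[0,0,0,0,0,0,85]]
  ]
}}

```text
clock: 9.9
eef_pos: [0.6229, -0.0136, 0.0221]
tool_rot: [-0.003, 1.0, 0.0, 0.001]
ft_force: [0.1, -0.4, -0.5]
grip_width: 0.0849
```

Within 1 mm; grip.

Request:
{"name": "jog_arm", "arguments": {
  "deltas": [
    [[0,0,3,0,0,0,20],[0,0,0,0,0,0,20],[0,0,0,0,0,0,20],[0,0,0,0,0,0,20],[0,0,0,0,0,0,20]]
  ]
}}

```text
clock: 10.4
eef_pos: [0.6253, -0.0136, 0.0226]
tool_rot: [-0.003, 1.0, 0.0, 0.004]
ft_force: [0.4, -0.7, -2.2]
grip_width: 0.0306
```

Request:
{"name": "jog_arm", "arguments": {
  "deltas": [
    [[0,0,-30,0,0,0,20],[0,0,-35,0,0,0,20],[0,20,0,0,0,0,20],[0,40,0,0,0,0,20],[0,40,0,0,0,0,20]]
  ]
}}

```text
clock: 10.9
eef_pos: [0.6231, 0.0826, 0.0884]
tool_rot: [0.002, 1.0, -0.0, 0.002]
ft_force: [0.8, -0.5, -2.0]
grip_width: 0.0302
```

Request:
{"name": "jog_arm", "arguments": {
  "deltas": [
    [[-4,35,0,0,0,0,20],[-4,22,0,0,0,0,20],[-3,8,0,0,0,0,20],[0,0,10,0,0,0,20],[0,0,0,0,0,0,20]]
  ]
}}

```text
clock: 11.4
eef_pos: [0.6326, 0.154, 0.0762]
tool_rot: [-0.001, 1.0, -0.001, 0.0]
ft_force: [-0.5, -0.3, -2.5]
grip_width: 0.0299
```

Request:
{"name": "jog_arm", "arguments": {
  "deltas": [
    [[-3,4,8,0,0,0,20],[0,0,16,0,0,0,20],[0,0,12,0,0,0,20],[0,0,5,0,0,0,20],[0,0,2,0,0,0,20]]
  ]
}}

```text
clock: 11.9
eef_pos: [0.6356, 0.1522, 0.0292]
tool_rot: [0.003, 1.0, -0.001, -0.001]
ft_force: [-0.1, 0.4, -1.6]
grip_width: 0.0303
```

Request:
{"name": "jog_arm", "arguments": {
  "deltas": [
    [[0,5,1,0,0,0,20],[0,0,2,0,0,0,20],[0,0,1,0,0,0,20]]
  ]
}}

```text
clock: 12.2
eef_pos: [0.6362, 0.157, 0.0261]
tool_rot: [0.003, 1.0, -0.001, -0.0]
ft_force: [-3.1, -2.6, 3.4]
grip_width: 0.0303
```

Request:
{"name": "jog_arm", "arguments": {
  "deltas": [
    [[0,0,0,0,0,0,36],[0,0,0,0,0,0,42],[0,0,0,0,0,0,55],[0,0,0,0,0,0,62],[0,0,-20,0,0,0,62]]
  ]
}}

```text
clock: 12.7
eef_pos: [0.636, 0.1573, 0.046]
tool_rot: [0.003, 1.0, -0.002, -0.001]
ft_force: [-0.2, 0.0, -0.1]
grip_width: 0.0621
```

Request:
{"name": "jog_arm", "arguments": {
  "deltas": [
    [[0,0,-45,0,0,0,85],[0,0,-40,0,0,0,85],[35,-30,0,0,0,0,85],[35,-35,0,0,0,0,85],[35,-35,0,0,0,0,85]]
  ]
}}

```text
clock: 13.2
eef_pos: [0.5382, 0.061, 0.1384]
tool_rot: [-0.001, 1.0, 0.0, 0.009]
ft_force: [0.7, -1.3, 0.4]
grip_width: 0.0848
```

Request:
{"name": "jog_arm", "arguments": {
  "deltas": [
    [[18,-44,0,0,0.5,0,85],[18,-44,0,0,0.5,0,85],[18,-44,0,0,0,0,85],[18,-44,0,0,0,0,85],[12,-28,0,0,0,0,85]]
  ]
}}

```text
clock: 13.7
eef_pos: [0.4486, -0.1499, 0.1406]
tool_rot: [-0.002, 1.0, -0.001, 0.002]
ft_force: [-0.5, -0.0, -0.2]
grip_width: 0.0854
```

```bash
python3 - <<'E'
from h import *
snap("top","t2");im=snap("scene","s2"); cv2.imwrite("pics/s2c.png",cv2.resize(im[60:300,180:500,::-1],None,fx=2,fy=2))
for c,g in dict(blue=(.454,.152),green=(.634,.157)).items(): locate("objective_"+c,g,.004); locate("pot_"+c,g)
locate("objective_red",(.443,-.163))
E
```

```text
objective_blue {'top': ([456.0, 153.6], 0.0, 0.77, 1.03), 'scene': ([459.2, 153.8], 0.0, 0.63, 1.05)}
pot_blue {'top': ([451.9, 150.1], 0.0, 0.62, 0.69), 'scene': ([460.0, 144.1], 0.0, 0.73, 0.56)}
objective_green {'top': ([632.3, 156.8], 0.0, 0.76, 1.0), 'scene': ([635.1, 155.9], 0.0, 0.89, 0.86)}
pot_green {'top': ([631.6, 154.6], 0.0, 0.8, 0.62), 'scene': ([640.2, 150.7], 0.0, 0.91, 0.54)}
objective_red {'scene': ([444.3, -164.7], 0.0, 0.79, 1.03)}
```

View pics/s2c.png

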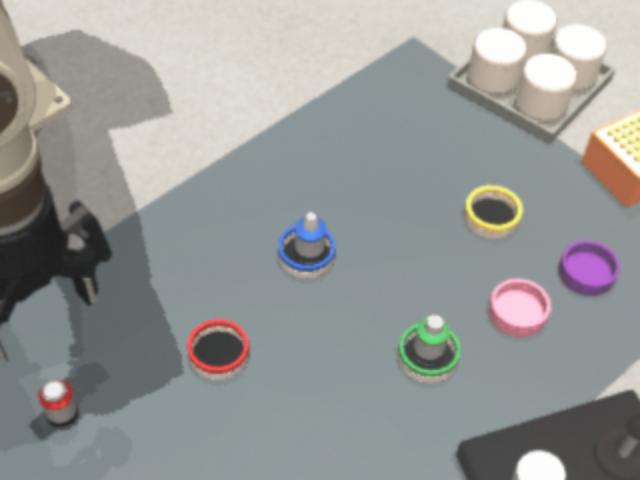

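Request:
{"name": "jog_arm", "arguments": {
  "deltas": [
    [[5,-11,10,0,0,0,85],[0,-1,30,0,0,0,85],[0,0,25,0,0,0,85],[0,0,5,0,0,0,85],[0,0,0,0,0,0,85]]
  ]
}}

```text
clock: 14.8
eef_pos: [0.4453, -0.1604, 0.0668]
tool_rot: [-0.006, 1.0, -0.001, 0.002]
ft_force: [0.3, -1.0, 0.3]
grip_width: 0.0852
```

Request:
{"name": "jog_arm", "arguments": {
  "deltas": [
    [[3,-4,6,0,0,0,85],[0,0,18,0,0,0,85],[0,0,15,0,0,0,85],[0,0,5,0,0,0,85],[0,0,0,0,0,0,85]]
  ]
}}

```text
clock: 15.3
eef_pos: [0.4451, -0.1676, 0.0249]
tool_rot: [-0.005, 1.0, -0.003, 0.005]
ft_force: [-0.2, -0.2, 0.2]
grip_width: 0.0849
```

Request:
{"name": "jog_arm", "arguments": {
  "deltas": [
    [[2,4,4,-0.3,0.5,0.5,85],[0,0,1,0,0,0,60],[0,0,0,0,0,0,20],[0,0,0,0,0,0,20],[0,0,0,0,0,0,20]]
  ]
}}

```text
clock: 15.8
eef_pos: [0.4452, -0.1642, 0.0225]
tool_rot: [-0.001, 1.0, -0.001, 0.003]
ft_force: [0.4, 0.9, 0.0]
grip_width: 0.0302
```

Request:
{"name": "jog_arm", "arguments": {
  "deltas": [
    [[0,0,0,0,0,0,20],[0,0,-30,0,0,0,20],[0,0,-35,0,0,0,20],[-6,20,0,0,0,0,20],[-10,38,0,0,0,0,20]]
  ]
}}

```text
clock: 16.3
eef_pos: [0.4591, -0.1077, 0.0887]
tool_rot: [0.003, 1.0, -0.001, 0.002]
ft_force: [0.5, -0.2, -1.6]
grip_width: 0.0299
```

Request:
{"name": "jog_arm", "arguments": {
  "deltas": [
    [[-11,40,0,0,0,0,20],[-10,34,0,0,0,0,20],[-7,20,0,0,0,0,20],[-2,6,8,0,0,0,20],[0,0,8,0,0,0,20]]
  ]
}}

```text
clock: 16.8
eef_pos: [0.4923, -0.0012, 0.0732]
tool_rot: [0.001, 1.0, -0.001, 0.004]
ft_force: [-0.6, -0.2, -2.5]
grip_width: 0.0299
```

Request:
{"name": "jog_arm", "arguments": {
  "deltas": [
    [[2,-1,14,0,0.4,0,20],[0,0,14,0,0,0,20],[0,0,8,0,0,0,20],[0,0,3,0,0,0,20],[0,0,2,0,0,0,20]]
  ]
}}

```text
clock: 17.3
eef_pos: [0.4855, -0.0065, 0.0263]
tool_rot: [0.004, 1.0, -0.001, -0.004]
ft_force: [-5.7, 2.3, 25.9]
grip_width: 0.0303
```

Request:
{"name": "jog_arm", "arguments": {
  "deltas": [
    [[0,0,-0.3,0,0,0,20]]
  ]
}}

```text
clock: 17.4
eef_pos: [0.4857, -0.007, 0.0269]
tool_rot: [0.005, 1.0, -0.001, -0.004]
ft_force: [0.1, 0.7, -0.8]
grip_width: 0.0302
```

Request:
{"name": "jog_arm", "arguments": {
  "deltas": [
    [[-3,3,0,0,0,0,20],[0,0,0,0,0,0,36],[0,0,0,0,0,0,42],[0,0,0,0,0,0,55],[0,0,0,0,0,0,62]]
  ]
}}

```text
clock: 17.9
eef_pos: [0.4906, -0.0046, 0.0281]
tool_rot: [0.005, 1.0, -0.001, -0.002]
ft_force: [0.4, -0.4, -0.9]
grip_width: 0.0621
```

Request:
{"name": "jog_arm", "arguments": {
  "deltas": [
    [[0,0,-25,0,0,-0.6,62],[0,0,-45,0,0,0,85],[0,0,-45,0,0,0,85],[8,-42,0,0,0,0,85],[8,-45,0,0,0,0,85]]
  ]
}}

```text
clock: 18.4
eef_pos: [0.4757, -0.0889, 0.1473]
tool_rot: [-0.006, 1.0, -0.001, -0.003]
ft_force: [0.6, 0.4, -0.0]
grip_width: 0.0846
```

Request:
{"name": "jog_arm", "arguments": {
  "deltas": [
    [[9,-48,0,0,0,0.6,85],[9,-48,0,0,0,0,85],[9,-48,0,0,0,0,85],[9,-48,0,0,0,0,85],[9,-48,0,0,0,0,85]]
  ]
}}

```text
clock: 18.9
eef_pos: [0.4319, -0.3353, 0.1513]
tool_rot: [-0.003, 1.0, -0.003, 0.0]
ft_force: [1.8, -0.7, 0.7]
grip_width: 0.0851
```

```bash
python3 - <<'E'
from h import *
snap("top","t3");im=snap("scene","s3"); cv2.imwrite("pics/s3c.png",cv2.resize(im[130:430,80:480,::-1],None,fx=2,fy=2))
locate("objective_red",(.49,-.003),.004); locate("pot_red",(.49,-.003)); locate("objective_yellow",(.423,-.366));locate("pot_yellow",(.552,.346))
E
```

```text
objective_red {'top': ([487.1, -4.2], 0.0, 0.47, 1.0), 'scene': ([489.6, -5.2], 0.0, 0.83, 0.98)}
pot_red {'top': ([489.8, 0.7], 0.0, 0.84, 0.63), 'scene': ([498.0, -4.5], 0.0, 0.56, 0.55)}
objective_yellow {'top': ([432.3, -365.0], 0.0, 0.46, 0.26), 'scene': ([424.3, -365.6], 0.0, 0.69, 1.03)}
pot_yellow {'top': ([551.0, 345.9], 0.0, 0.78, 1.0), 'scene': ([552.5, 345.6], 0.0, 0.73, 0.88)}
```

View pics/s3c.png

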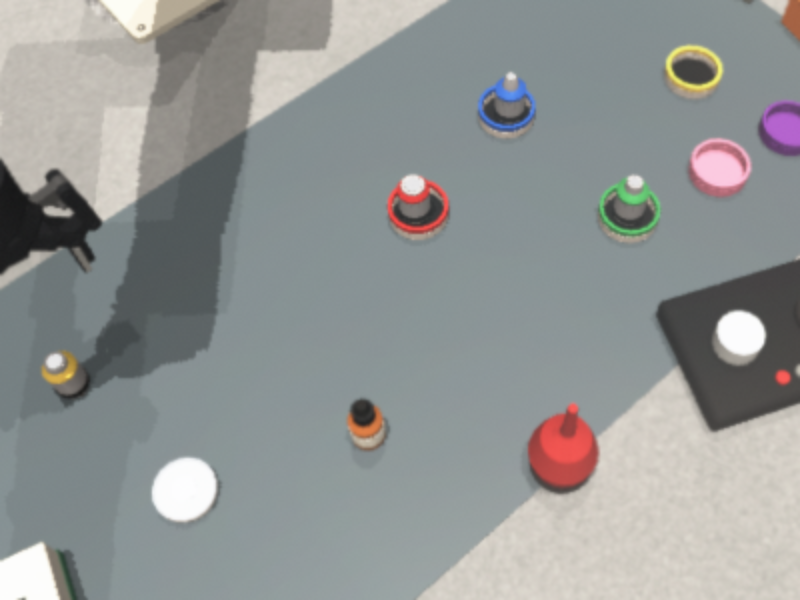

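Request:
{"name": "jog_arm", "arguments": {
  "deltas": [
    [[6,-22,10,-0.3,0,0,85],[1,-4,30,0,0,0,85],[0,0,30,0,0,0,85],[0,0,5,0,0,0,85],[0,0,0,0,0,0,85]]
  ]
}}

```text
clock: 19.9
eef_pos: [0.4304, -0.3553, 0.0772]
tool_rot: [-0.009, 1.0, -0.001, 0.002]
ft_force: [0.2, -0.4, -0.0]
grip_width: 0.0851
```

Request:
{"name": "jog_arm", "arguments": {
  "deltas": [
    [[7,-11,6,0,0,1.0,85],[0,0,18,0,0,0,85],[0,0,18,0,0,0,85],[0,0,10,0,0,0,85],[0,0,0,0,0,0,85]]
  ]
}}

```text
clock: 20.4
eef_pos: [0.427, -0.3715, 0.0301]
tool_rot: [-0.0, 1.0, -0.006, 0.006]
ft_force: [-0.2, -0.8, -0.9]
grip_width: 0.0847
```

Request:
{"name": "jog_arm", "arguments": {
  "deltas": [
    [[4,5,7,-0.7,0.7,0,85],[0,0,2,0,0,0,60],[0,0,0,0,0,0,20],[0,0,0,0,0,0,20],[0,0,0,0,0,0,20]]
  ]
}}

```text
clock: 20.9
eef_pos: [0.4245, -0.368, 0.0237]
tool_rot: [0.0, 1.0, -0.001, 0.002]
ft_force: [2.4, -1.2, 0.3]
grip_width: 0.0289
```

Request:
{"name": "jog_arm", "arguments": {
  "deltas": [
    [[0,0,0,0,0,0,20],[0,0,-30,0,0,0,20],[0,0,-40,0,0,0,20],[0,0,-35,0,0,0,20],[-4,25,0,0,0,0,20]]
  ]
}}

```text
clock: 21.4
eef_pos: [0.4268, -0.3435, 0.1304]
tool_rot: [0.002, 1.0, -0.0, 0.0]
ft_force: [1.5, -0.4, -1.2]
grip_width: 0.0291
```

Request:
{"name": "jog_arm", "arguments": {
  "deltas": [
    [[-8,44,0,0,0,0,20],[-8,44,0,0,0,0,20],[-8,44,0,0,0,0,20],[-8,44,0,0,0,0,20],[-8,44,0,0,0,0,20]]
  ]
}}

```text
clock: 21.9
eef_pos: [0.4695, -0.1208, 0.1321]
tool_rot: [0.006, 1.0, -0.002, 0.003]
ft_force: [1.4, -0.3, -1.3]
grip_width: 0.029
```

Request:
{"name": "jog_arm", "arguments": {
  "deltas": [
    [[-8,44,0,0,0.3,-0.6,20],[-8,44,0,0,0,0,20],[-8,44,0,0,0,0,20],[-8,44,0,0,0,0,20],[-8,44,0,0,0,0,20]]
  ]
}}

```text
clock: 22.4
eef_pos: [0.51, 0.1082, 0.1315]
tool_rot: [0.001, 1.0, -0.002, 0.001]
ft_force: [0.8, -1.6, -1.8]
grip_width: 0.029
```

Request:
{"name": "jog_arm", "arguments": {
  "deltas": [
    [[-8,44,0,0,0,0,20],[-8,44,0,0,0,0,20],[-8,44,0,0,0,0,20],[-8,44,0,0,0,0,20],[-6,30,0,0,0,0,20]]
  ]
}}

```text
clock: 22.9
eef_pos: [0.5475, 0.3248, 0.1296]
tool_rot: [-0.001, 1.0, -0.003, 0.001]
ft_force: [0.0, -1.2, -1.0]
grip_width: 0.0291
```

Request:
{"name": "jog_arm", "arguments": {
  "deltas": [
    [[-4,14,5,-0.3,0,0,20],[0,3,10,0,0,0,20],[0,0,20,0,0,0,20],[0,0,15,0,0,0,20],[0,0,5,0,0,0,20]]
  ]
}}

```text
clock: 23.4
eef_pos: [0.5504, 0.3431, 0.0693]
tool_rot: [-0.002, 1.0, -0.001, -0.0]
ft_force: [-0.9, 0.6, -0.8]
grip_width: 0.0288
```

Request:
{"name": "jog_arm", "arguments": {
  "deltas": [
    [[-3,3,10,0,0,0,20],[0,0,14,0,0,0,20],[0,0,9,0,0,0,20],[0,0,2,0,0,0,20],[0,0,0,0,0,0,20]]
  ]
}}

```text
clock: 23.9
eef_pos: [0.5532, 0.3419, 0.0303]
tool_rot: [0.0, 1.0, -0.003, -0.002]
ft_force: [-0.4, 0.3, -0.6]
grip_width: 0.0291
```

Request:
{"name": "jog_arm", "arguments": {
  "deltas": [
    [[0,4,1,-0.3,-0.2,0,20],[0,0,1.5,0,0,0,20],[0,0,1.5,0,0,0,20]]
  ]
}}

```text
clock: 24.2
eef_pos: [0.5542, 0.347, 0.0277]
tool_rot: [-0.0, 1.0, 0.001, 0.002]
ft_force: [-0.4, 0.1, 3.8]
grip_width: 0.0294
```

Contact with the floor; release and retreat.

Request:
{"name": "jog_arm", "arguments": {
  "deltas": [
    [[0,0,0,0,0,0,36],[0,0,0,0,0,0,42],[0,0,0,0,0,0,55],[0,0,0,0,0,0,62],[0,0,-20,0,0,0,62]]
  ]
}}

```text
clock: 24.7
eef_pos: [0.5531, 0.3467, 0.0469]
tool_rot: [-0.0, 1.0, 0.0, 0.0]
ft_force: [-0.3, 0.4, -0.7]
grip_width: 0.0623
```

Request:
{"name": "jog_arm", "arguments": {
  "deltas": [
    [[0,0,-45,0,0,0,70],[0,0,-45,0,0,0,85],[40,0,-25,0,0,0,85],[45,0,0,0,0,0,85],[45,0,0,0,0,0,85]]
  ]
}}

```text
clock: 25.2
eef_pos: [0.427, 0.3478, 0.168]
tool_rot: [0.003, 1.0, 0.003, 0.004]
ft_force: [-0.6, 0.6, 0.2]
grip_width: 0.0849
```

Request:
{"name": "jog_arm", "arguments": {
  "deltas": [
    [[45,10,0,0,0,0,85],[45,10,0,0,0,0,85],[20,10,0,0,0,0,85],[0,0,0,0,0,0,85],[0,0,0,0,0,0,85]]
  ]
}}

```text
clock: 25.7
eef_pos: [0.3089, 0.3787, 0.1706]
tool_rot: [0.001, 1.0, 0.006, 0.006]
ft_force: [-0.1, 0.2, -0.9]
grip_width: 0.0851
```

```bash
python3 - <<'E'
from h import *
t=snap("top","t4");im=snap("scene","s4")
cv2.imwrite("pics/s4c.png",cv2.resize(im[110:410,80:480,::-1],None,fx=2,fy=2)); cv2.imwrite("pics/t4c.png",cv2.resize(t[120:330,110:560,::-1],None,fx=1.77,fy=1.77,interpolation=cv2.INTER_CUBIC))
for c,g in dict(red=(.49,-.003),yellow=(.553,.347),green=(.634,.157),blue=(.456,.153)).items(): locate("objective_"+c,g,.004)
locate("oil_bottle",(.641,-.186));locate("sample_dish",(.577,-.342))
o=get_obs();print(o["clock"],o["eef_pos"],o["ft_force"])
E
```

```text
objective_red {'top': ([487.4, -4.0], 0.0, 0.63, 0.96), 'scene': ([490.1, -4.6], 0.0, 0.69, 0.85)}
objective_yellow {'scene': ([553.7, 346.0], 0.0, 0.59, 0.99)}
objective_green {'top': ([631.8, 155.0], 0.0, 0.67, 1.08), 'scene': ([634.2, 156.4], 0.0, 0.85, 1.07)}
objective_blue {'top': ([456.0, 153.3], 0.0, 0.61, 0.92), 'scene': ([458.3, 153.6], 0.0, 0.74, 1.0)}
oil_bottle {'top': ([640.4, -185.2], 0.0, 0.79, 0.97), 'scene': ([643.1, -187.4], 0.0, 0.58, 0.9)}
sample_dish {'top': ([577.5, -341.6], 0.0, 0.6, 0.96), 'scene': ([577.7, -341.8], 0.0, 0.61, 0.94)}
26.4 [0.3091431  0.37839477 0.17002983] [ 0.03843345 -0.3240228   0.64102495]
```

View pics/s4c.png

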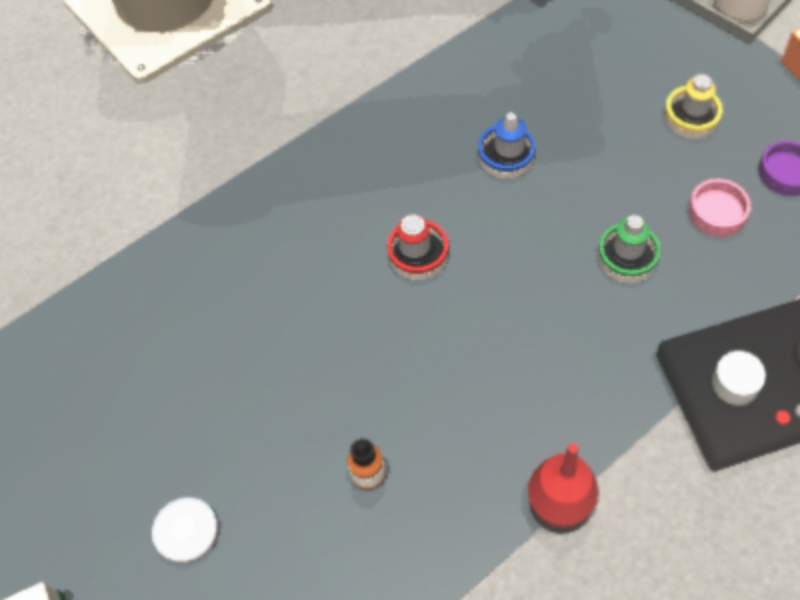

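View pics/t4c.png

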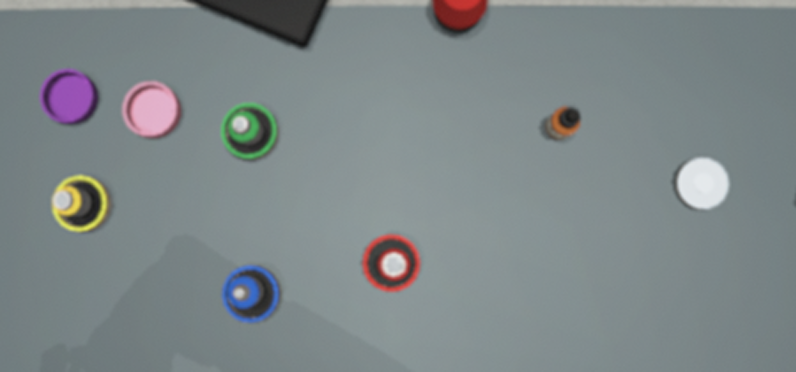

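All four objectives stand in their own pots: in the scene crop, red is at (413,235), blue (510,135), green (632,235) and yellow (698,98). In the top crop they are near (393,264), (243,293), (243,127) and (68,201). The bottle and dish have not moved.

```bash
python3 -c "
from workcell import job_done
print(job_done())"
```

```text
the job is handed in; nothing more can be done
None
```

I moved the four objectives one at a time (blue, green, red, yellow) into the pots of their own colour, and handed the job in at about 26 s on the clock.

- **Objectives:** The last pictures from both cameras show all four upright in the right pots. Their measured axes are about 2–5 mm from the pot centres measured at the start, against a limit of 13 mm.
- **Bystanders:** The oil bottle and sample dish are within 1 mm of where they stood. The look-alikes were not touched, and the arm was retracted clear of everything.
- **Red set-down:** It briefly pressed with about 26 N on the wrist sensor. I relaxed that before releasing.
- **Blue set-down:** No contact force showed before release, so it may have settled by up to a millimetre or so.
- **Weaker checks:** Yellow's final position comes from the scene camera only, because the top-view network missed it. The pots were partly hidden once filled, so their final positions could not be measured well. For the blue pot, green pot and red pot, fits made after filling disagreed by up to about 1 cm. I judged them from the pictures instead.

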